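# Seat a tang shaft in a gear unit by feel

## Task

Take the steel shaft out of the wooden stand and fit it into the bore of the green gear unit: rest it lightly on the coupling inside, turn it under gentle pressure until its tang drops into the coupling's slot, and push it fully home so that its flange sits flush on the unit's top face. Press only gently for as long as it has not dropped in, never force it, then let go and leave the gear wheel, bearing ring and spanner where they lie.

Things in the scene. Friction and masses are not known exactly. Their poses are not given: they have to be found in the camera images.
- shaft: Loose plain steel shaft, 81 mm long, about 0.3 kg, upright in the stand. Origin: centre of its lower end, z up along it. From the bottom: flat tang 16 mm wide along x, 7 mm thick along y, 12 mm high; round journal 22 mm in diameter, chamfered below, to 34 mm; round flange 40 mm in diameter, from 34 to 40 mm; flat grip head from 40 to 81 mm, 34 mm wide along x, 12 mm thick along y.
- flange (a point): Point on the shaft's axis in the plane of the flange's underside, 34 mm above the shaft's origin; axes as the shaft. Grip the flat head above the flange, across its 12 mm thickness; the tang at the foot is parallel to that head.
- unit: Gear unit fixed to the table: green cast block 110 x 110 mm, 55 mm high, with a round motor stub sticking out 85 mm beyond its +x face (up to 66 mm high). Origin: centre of the block's underside, z up. In the bore in its top lies a steel coupling, braked (take it as fixed), whose slot lies anywhere up to 0.6 rad either way from the unit's x axis: its angle is not measured.
- bore_mouth (a point): Centre of the mouth of the 24 mm round bore in the middle of the unit's top face, 55 mm above the table; axes as the unit. 22 mm down lies the coupling, with a straight slot 9.5 mm wide, 14 mm deep, right across. A tang not lined up rests on it, flange 12 mm above the top face; within about 0.12 rad of the slot it drops in. Over 30 N between shaft and unit before that is forcing it.
- stand: Wooden block fixed to the table, 90 x 90 mm and 50 mm high, with one round pocket 26 mm in diameter and 40 mm deep in the centre of its top, in which the shaft stands hanging by its flange. Origin: centre of its underside.
- gear: Bystander: loose dark steel gear wheel, 58 mm in diameter, 22 mm high. Origin: centre of its underside.
- bearing: Bystander: loose steel bearing ring, 52 mm in diameter, 15 mm high. Origin: centre of its underside.
- spanner: Bystander: loose steel spanner 170 mm long, lying flat at one side of the work.
There are look-alikes about, which are no part of the job. What is shaped like the unit but blue or yellow is not meant.

How it is judged:
By the outcome, as a careful person would: the job done as asked, in the order asked, and still so for the second after the job is handed in, with the robot touching nothing.
It also fails if it takes over 45 s, if anything falls off the work surface, if the arm or the gripper's body presses on something with over 40 N, if the wrist force passes 120 N, or if a joint passes its speed limit or range.

## Robot

A 6-joint arm with a two-finger parallel gripper is mounted at the origin on the work surface. World frame = base frame: x ahead of the robot, y to its left, z up, the work surface at z = 0. Lengths are in mm, angles in degrees, forces in N, time in s.
With the tool pointing down it reaches from about 300 to 850 mm from the base axis. Payload 4.2 kg.
Tool frame: the origin (TCP) lies at the centre of the arm's flange, where the gripper is bolted on; the fingertips stand 191 mm ahead of it and the grasp point (between the pads) lies 172 mm ahead of it; y points along the fingers, x is the direction in which the jaws open and shut, and the axes are right-handed (so a half turn about y gives the same grasp; the last joint's range is limited). The gripper opens to 91 mm and grips with 3 to 60 N. Pads are 32 mm wide; open, the fingers measure 118 mm over their backs; the gripper's body (76 mm by 178 mm) begins 60 mm behind the grasp point.
Start: joints at [-73.167, 18.312, 89.639, -0, 72.044, -1.146], TCP at [177.486, -546.92, 404.776] pointing down, gripper open.
Joint ranges: [-177.97, 177.97], [-48.28, 115.42], [12.27, 149.76], [-77.06, 257.06], [2.81, 150.46], [-146.56, 146.56]. Speed limits (degrees/s): [147.25, 147.25, 180, 180, 180, 180].

## Interface

Orientations are given as [roll, pitch, yaw] about the fixed x, y, z axes, in that order (R = Rz(yaw) Ry(pitch) Rx(roll)).
In Python, from workcell import env gives the robot as it stands.
- The arm moves only by the tool carry_out, never from a script. Its argument "increments" is a list of rows, each a list of 3 entries, a list of its own where there are three numbers: the turn, a rotation vector about the tool's x, y, z in rad, then the shift along the tool's x, y, z in mm, then the closure, from 0 (fully open) to 1 (shut). In form: [[[wx, wy, wz], [dx, dy, dz], claw], ...]. A call has 1 to 10 rows; each row is the pose to reach, as a shift and turn from the pose commanded when the call began, along the tool's axes at that moment; what a row does not reach only later rows make up. A row lasts 1/12 s, in which the tool goes at most 41.7 mm and 7.16 degrees, less where a joint would pass 70% of its speed; a pose out of reach is approached as far as the arm can. A call with a gripper value outside its range is refused whole. The fingers move at their own pace and stop on an object; "force" is the grip in N (left out, the last holds). Time passes only in rows, so rows that repeat a pose let the fingers close. It gives the time, the measured TCP pose, the force and the opening at its end, in the units of the state.
- env.state(): the state, without advancing time (a new reading comes with each control period).
- env.grab_frame(name): name is "side" or "top"; returns a dict with "frame" (400x640x3 uint8, blue, green, red), "z_map" (400x640 float32, mm along the optical axis (not along the pixel's ray), 0 where there is no reading), "camera_matrix" (3x3 intrinsics, pixels), "rvec" (rotation vector, rad) and "tvec" (3), from world to camera coordinates, as OpenCV has them. Camera axes: x right, y down, z forward; pixel columns grow to the right and rows downward; lengths in mm; the calibration is good to about 2 mm. A picture is of the moment at which its call begins.
- env.job_done(): hands the job in, once; it reports no verdict.
The state is a dict: "time_s": time; "qpos": joint angles; "qvel": joint speeds; "effort": joint torques, N m; "ee_pos": TCP position; "ee_rot": TCP orientation; "force": force on the tool from outside, world axes, zero at the start; "torque": the same for the moment, N m; "gripper_width": finger opening in mm.
Only numpy, scipy, OpenCV 4.12 (cv2) and the standard library are available. Lean on these libraries where they do the work, as an engineer would, in place of code of your own. Each camera call takes 0.05 s, during which the arm holds its last target. There are 200 camera calls.

## Working session

There is one attempt and no reset: what is moved stays moved. The work goes in short steps, Python scripts to look and compute and a tool call to move; the robot and the scene stay as the last step left them, time stands still between calls to the robot, and variables do not carry over. Pictures are saved under pics/ and viewed, about 8 in all and at most 12, crops included, and the job is handed in when it is done.

Besides the shell and the picture viewer there is one more tool, called after "Emit:" as name([rows], argument=value, ...), one row to a line, values as JSON. carry_out: Moves the arm, as the interface text tells. Its arguments: {"type":"object","properties":{"increments":{"type":"array","items":{"type":"array"}},"force":{"type":"number"}},"required":["increments"]}

```bash
mkdir -p pics; cat > h.py <<'E'
import numpy as np, cv2
from workcell import env
def grab(n):
    f=env.grab_frame(n); np.savez(f'{n}.npz',**{k:np.asarray(v) for k,v in f.items()}); return f
def world(f):
    K=np.asarray(f['camera_matrix']);R,_=cv2.Rodrigues(np.asarray(f['rvec'],float));t=np.asarray(f['tvec'],float).reshape(3)
    z=f['z_map'];v,u=np.mgrid[:z.shape[0],:z.shape[1]]
    c=np.stack([(u-K[0,2])/K[0,0]*z,(v-K[1,2])/K[1,1]*z,z],-1)
    return (c-t)@R
E
python3 - <<'E'
from h import *
for n in('side','top'):
    f=grab(n); cv2.imwrite(f'pics/{n}0.png',f['frame'])
    R,_=cv2.Rodrigues(np.asarray(f['rvec'],float));print(n,f['camera_matrix'],-R.T@np.asarray(f['tvec'],float).reshape(3))
print(env.state())
E
```

```text
side [[410.81039046   0.         310.7141405 ]
 [  0.         410.81039046 196.76503659]
 [  0.           0.           1.        ]] [-84.40494825 540.41357947 637.29913884]
top [[393.10141045   0.         321.13887467]
 [  0.         393.10141045 196.49679134]
 [  0.           0.           1.        ]] [ 302.92803202   -7.167481   1041.73876097]
{'time_s': 0.1, 'qpos': array([-7.31692643e+01,  1.83469888e+01,  8.96986474e+01, -3.26823978e-04,
        7.20424913e+01, -1.14505786e+00]), 'qvel': array([-0.07677526, -0.05283041, -0.19055762,  0.10838527,  0.12042866,
        0.100694  ]), 'effort': array([-3.96569012e-04, -4.13331306e+01, -2.32510650e+01,  7.27737858e-02,
        4.21502581e-02, -5.53770406e-05]), 'ee_pos': array([ 177.41994361, -546.79120941,  404.0192424 ]), 'ee_rot': array([-8.99985496e+01,  8.81160700e-02, -7.20241043e+01]), 'force': array([-0.05859498, -0.40674047, -0.03382514]), 'torque': array([-0.02394349, -0.03373975,  0.00522789]), 'gripper_width': 91.28856802370119}
```

View pics/top0.png

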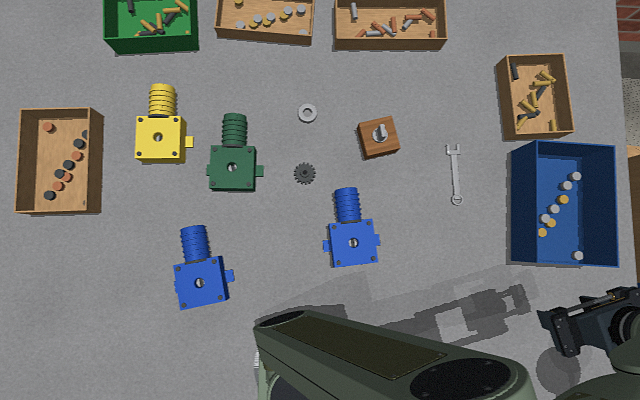

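View pics/side0.png

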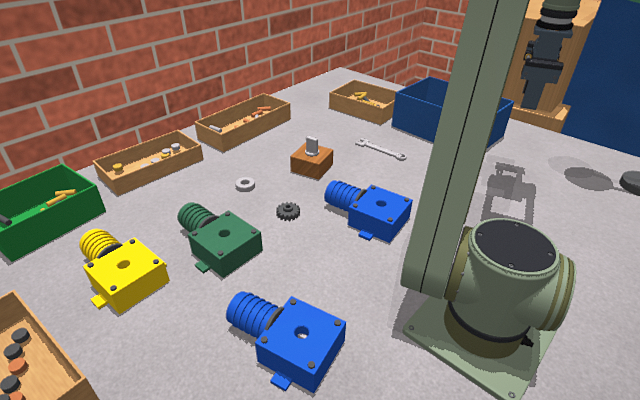

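The top view shows the green unit at (232,167). Its look-alikes are yellow (160,138), blue (353,242) and blue (202,281), and there is also a green bin at (150,20). The shaft stands in the wooden stand at (379,133). Only (232,167) is a green block with a bore and a motor stub. Next I'll measure it and check a close crop.

```bash
cat > m.py <<'E'
from h import *
def rect(p): 
    (c,s,a)=cv2.minAreaRect(p.astype(np.float32)); return np.round(c,1),np.round(s,1),round(a,1)
W={};F={}
for n in('top','side'):
    f=dict(np.load(f'{n}.npz'));F[n]=f;w=world(f);W[n]=w;fr=f['frame'].astype(int)
    x,y,z=w[...,0],w[...,1],w[...,2];ok=f['z_map']>0
    if n=='top': U=w[167,218];S=w[145,370]; print('seedU',U,'seedS',S)
    near=lambda c,r:ok&(np.hypot(x-c[0],y-c[1])<r)
    g=(fr[...,1]>fr[...,2]+12)
    tab=near(U,200)&(abs(z)<8);print(n,'table z',np.median(z[tab]))
    m=near(U,95)&(z>48)&(z<60)&g; m=cv2.morphologyEx(m.astype(np.uint8),cv2.MORPH_OPEN,np.ones((5,5)))>0
    print('unit top',rect(w[m][:,:2]),np.median(z[m]),m.sum())
    m=near(S,75)&(z>44)&(z<54); print('stand top',rect(w[m][:,:2]),np.median(z[m]))
    m=near(S,60)&(z>92); p=w[m]; print('head top',rect(p[:,:2]),np.median(p[:,2]),p.mean(0),len(p))
    m=near(S,60)&(z>63); p=w[m]; c=p[:,:2]-p[:,:2].mean(0); e,v=np.linalg.eigh(c.T@c); print('pca',p[:,:2].mean(0),np.degrees(np.arctan2(v[1,1],v[0,1])))
t=F['top']['frame']
a=cv2.resize(t[105:205,190:275],None,fx=4.5,fy=4.5,interpolation=2);b=cv2.resize(t[100:170,340:420],None,fx=4.5,fy=4.5,interpolation=2)
b=cv2.copyMakeBorder(b,0,a.shape[0]-b.shape[0],0,0,0);cv2.imwrite('pics/crop1.png',np.hstack([a,b]))
E
python3 m.py
```

```text
seedU [495.38211142 218.61317064  52.65149874] seedS [ 564.19287339 -168.35188707   53.22899473]
top table z 0.893200935282928
unit top (array([497.2, 183.9]), array([109.9, 110.1]), 0.2) 55.928264286921845 1516
stand top (array([ 591.7, -192.3]), array([90.7, 88.5]), 14.9) 50.70775341929261
head top (array([ 591.5, -193.8]), array([32.6, 12.4]), 8.6) 97.72961092955654 [ 591.3067322  -193.18034184   97.63624943] 67
pca [ 589.56190837 -191.95584567] -167.47099526202433
side table z 0.029094903629840074
unit top (array([514.7, 188.2]), array([148.1, 110.8]), 1.0) 54.90848844677878 1698
stand top (array([ 591.9, -188. ]), array([91.5, 94.3]), 14.0) 49.90598909769555
head top (array([ 591.1, -189.5]), array([34.2, 15.2]), 8.8) 95.8701159337039 [ 590.94991213 -187.8579494    95.87539223] 41
pca [ 589.68635138 -186.6028873 ] -164.19762270002713
```

View pics/crop1.png

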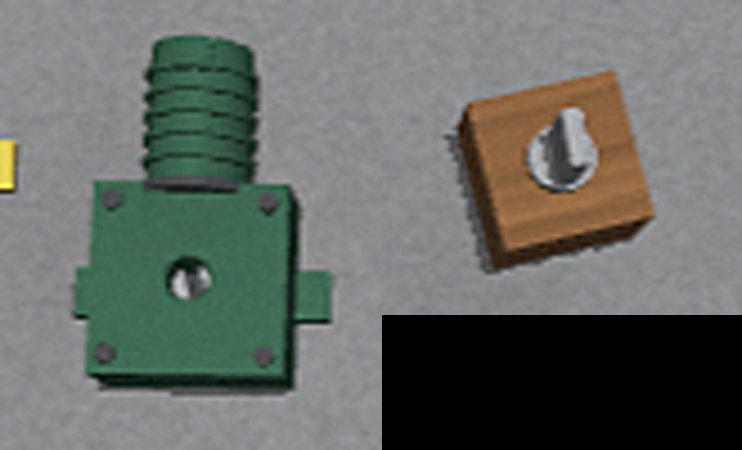

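The crops confirm the green block with its bore and stub, and the shaft in the stand with its head at about 9°. The cameras disagree by about 4 mm in y, so I'll refine using the bore and flange outlines, then compute the first move.

```bash
cat >> h.py <<'E'
import json
from scipy.spatial.transform import Rotation as Ro
def ray(f,u,v,z):
    K=np.asarray(f['camera_matrix']);R,_=cv2.Rodrigues(np.asarray(f['rvec'],float));t=np.asarray(f['tvec'],float).reshape(3)
    d=np.stack([(u-K[0,2])/K[0,0],(v-K[1,2])/K[1,1],np.ones_like(u,float)],-1)@R; C=-R.T@t
    return C+d*((z-C[2])/d[...,2])[...,None]
def rel(cur,tgt):  # (x,y,z,yaw) tool down; -> turn about tool y, tool shift
    R=Ro.from_euler('xyz',[-90,0,cur[3]],degrees=True).as_matrix()
    return np.radians(cur[3]-tgt[3]),R.T@(np.array(tgt[:3])-cur[:3])
E
python3 - <<'E'
from h import *
v,u=np.mgrid[:400,:640].astype(float)
for n in('top','side'):
    f=dict(np.load(f'{n}.npz'));fr=f['frame'].astype(int)
    g=(fr[...,1]>fr[...,2]+12)
    p=ray(f,u,v,55.)
    c=np.array([497.5,185.5])
    near=np.hypot(p[...,0]-c[0],p[...,1]-c[1])
    m=(near<22)&~g
    q=p[m][:,:2];print(n,'bore',q.mean(0),q.max(0)-q.min(0),(q.max(0)+q.min(0))/2,m.sum())
    w=world(f);m=g&(abs(w[...,2]-55.5)<5)&(abs(p[...,0]-c[0])<75)&(abs(p[...,1]-c[1])<75)
    mm=m&(p[...,0]<c[0]+45);q=p[mm][:,:2]
    # edge lines: per-column extents
    for ax,nm in((0,'x-edges'),(1,'y-edges')):
        o=1-ax;B=np.arange(-40,41,8)
        lo=[];hi=[]
        for b in B:
            s=p[m&(abs(p[...,o]-c[o]-b)<4)][:,ax]; lo.append(s.min());hi.append(s.max())
        print(nm,np.polyfit(B,lo,1).round(3),np.polyfit(B,hi,1).round(3),np.round(lo,0),np.round(hi,0))
    y0,x0={'top':(160,224),'side':(222,215)}[n]
    if n=='top': cv2.imwrite('pics/bore.png',cv2.resize(np.hstack([f['frame'][157:179,221:245],dict(np.load('top.npz'))['frame'][121:143,367:391]]),None,fx=16,fy=16,interpolation=cv2.INTER_CUBIC))
t,s=rel([177.486,-546.92,404.776,-72.02],[591.5,-190.5,300,-81]);print(t,s)
E
```

```text
top bore [495.54043356 183.33095882] [15.86141911 20.20387799] [495.92527882 183.05108297] 49
x-edges [-3.00000e-03  4.42499e+02] [-8.70000e-02  5.63434e+02] [443. 443. 443. 442. 442. 442. 442. 442. 444. 441. 444.] [552. 567. 572. 572. 566. 563. 563. 571. 568. 552. 552.]
y-edges [1.50000e-02 1.29601e+02] [4.00000e-03 2.38349e+02] [128. 129. 129. 129. 130. 130. 130. 131. 131. 129. 129.] [239. 239. 237. 238. 238. 238. 239. 239. 239. 238. 238.]<stdin>:10: RuntimeWarning: Mean of empty slice.
  ret = um.true_divide(
Traceback (most recent call last):
ValueError: zero-size array to reduction operation maximum which has no identity
```

View pics/bore.png

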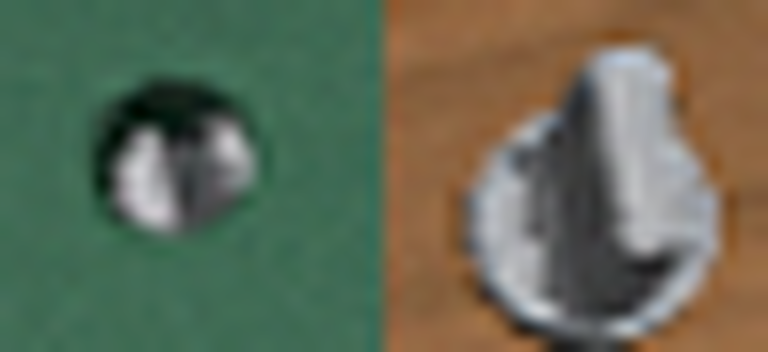

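The bore crop at left shows the bore at about (178,160). The slot's dark strip runs from upper left to lower right, so the slot angle is roughly +10 to +20°. The head (right) also leans a little the same way.

```bash
python3 - <<'E'
from h import *
print(rel([177.486,-546.92,404.776,-72.02],[591.5,-190.5,320,-81]))
E
```

```text
(np.float64(0.15673056682909087), array([-211.21407975,   84.776     ,  503.81685275]))
```

Emit:
carry_out([
  [[0,0.02,0],[-15,6,36],0],
  [[0,0.08,0],[-106,42,252],0],
  [[0,0.157,0],[-211.2,84.8,503.8],0],
  [[0,0.157,0],[-211.2,84.8,503.8],0],
  [[0,0.157,0],[-211.2,84.8,503.8],0],
  [[0,0.157,0],[-211.2,84.8,503.8],0],
  [[0,0.157,0],[-211.2,84.8,503.8],0],
  [[0,0.157,0],[-211.2,84.8,503.8],0],
  [[0,0.157,0],[-211.2,84.8,503.8],0],
  [[0,0.157,0],[-211.2,84.8,503.8],0],
], force=30)

```text
time_s: 0.93
ee_pos: [489.0, -278.0, 340.6]
ee_rot: [-90.0, 0.0, -81.0]
force: [-0.4, -0.3, -0.6]
gripper_width: 90.9
```

Emit:
carry_out([
  [[0,0,0],[-18,5,29],0],
  [[0,0,0],[-36,10,58],0],
  [[0,0,0],[-54,15,87],0],
  [[0,0,0],[-70.4,20,115],0],
  [[0,0,0],[-70.4,20,115],0],
  [[0,0,0],[-70.4,20,115],0],
  [[0,0,0],[-70.4,20,115],0],
])

```text
time_s: 1.52
ee_pos: [590.1, -192.3, 320.7]
ee_rot: [-90.1, 0.0, -81.0]
force: [-0.2, 0.1, -0.4]
gripper_width: 91.2
```

```bash
python3 - <<'E'
from h import *
f=grab('side');cv2.imwrite('pics/s1.png',f['frame'][60:260,200:460].repeat(3,0).repeat(3,1))
s=env.state();print(s['ee_pos'],s['ee_rot'],s['qpos'])
w=world(f);x,y,z=np.moveaxis(w,-1,0);m=(f['z_map']>0)&(np.hypot(x-591.5,y+190)<45)&(z>92)&(z<105)
print(w[m].mean(0),cv2.minAreaRect(w[m][:,:2].astype(np.float32)))
E
```

```text
[ 589.77650716 -192.79745067  321.06593082] [-9.00597547e+01 -5.60654883e-03 -8.10477095e+01] [-1.91567636e+01  2.58146548e+01  9.04478716e+01 -3.68927409e-02
  6.37875436e+01  6.19072588e+01]
[ 590.35492985 -188.66734715   95.73431675] ((590.865234375, -190.20582580566406), (31.62062644958496, 14.444528579711914), 5.999360084533691)
```

View pics/s1.png

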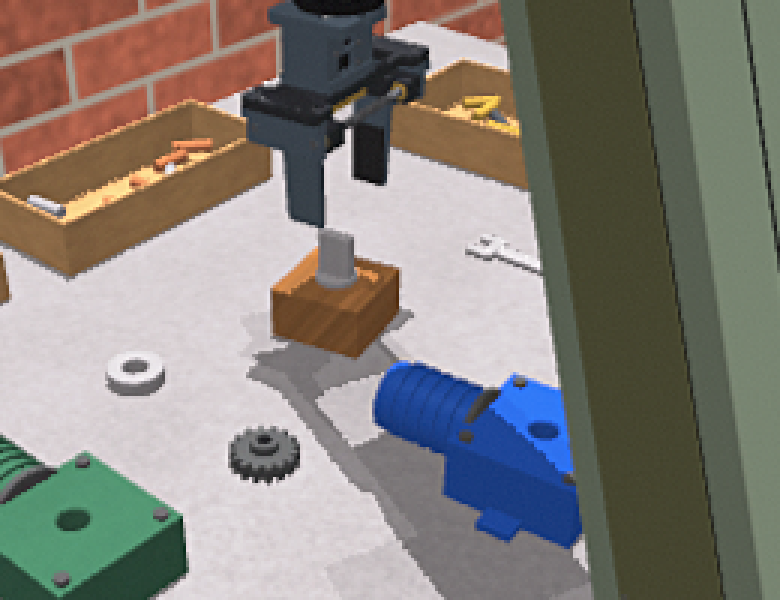

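The side view shows the open fingers straddling the shaft head at about (335,245), with nothing in the way. Next I'll descend and close.

Emit:
carry_out([
  [[0,0,0],[-1.7,15,1.8],0],
  [[0,0,0],[-1.7,33,1.8],0],
  [[0,0,0],[-1.7,51,1.8],0],
  [[0,0,0],[-1.7,64,1.8],0],
  [[0,0,0],[-1.7,69,1.8],0],
  [[0,0,0],[-1.7,69,1.8],0],
  [[0,0,0],[-1.7,69,1.8],0.5],
  [[0,0,0],[-1.7,69,1.8],0.8],
  [[0,0,0],[-1.7,69,1.8],1],
  [[0,0,0],[-1.7,69,1.8],1],
], force=30)

```text
time_s: 2.4
ee_pos: [592.1, -190.4, 253.2]
ee_rot: [-89.9, -0.1, -81.0]
force: [0.0, 0.0, 0.3]
gripper_width: 67.3
```

Emit:
carry_out([
  [[0,0,0],[0,0,0],1],
  [[0,0,0],[0,0,0],1],
  [[0,0,0],[0,0,0],1],
  [[0,0,0],[0,0,0],1],
  [[0,0,0],[0,0,0],1],
  [[0,0,0],[0,0,0],1],
])

```text
time_s: 2.9
ee_pos: [592.0, -190.2, 252.2]
ee_rot: [-90.0, -0.0, -81.0]
force: [0.4, -0.1, 0.4]
gripper_width: 27.1
```

Emit:
carry_out([
  [[0,0,0],[0,0,0],1],
  [[0,0,0],[0,0,0],1],
  [[0,0,0],[0,0,0],1],
  [[0,0,0],[0,0,0],1],
  [[0,0,0],[0,0,0],1],
  [[0,0,0],[0,0,0],1],
])

```text
time_s: 3.4
ee_pos: [592.0, -190.3, 252.2]
ee_rot: [-90.0, -0.0, -81.0]
force: [-0.6, -0.7, -1.2]
gripper_width: 11.7
```

```bash
python3 -c "
from h import *
s=env.state();print(s['ee_pos'],s['force'],s['torque'],s['gripper_width'])"
```

```text
[ 591.98101008 -190.34639482  252.20188182] [-0.64708676 -0.66692999 -1.16809693] [-0.09282566  0.05943688 -0.00852014] 11.703352942569346
```

Emit:
carry_out([
  [[0,0,0],[0,-8,0],1],
  [[0,0,0],[0,-20,0],1],
  [[0,0,0],[0,-38,0],1],
  [[0,0,0],[0,-58,0],1],
  [[0,0,0],[0,-78,0],1],
  [[0,0,0],[0,-94,0],1],
  [[0,0,0],[0,-100,0],1],
  [[0,0,0],[0,-100,0],1],
  [[0,0,0],[0,-100,0],1],
])

```text
time_s: 4.15
ee_pos: [591.7, -190.1, 351.6]
ee_rot: [-90.1, 0.0, -81.0]
force: [-0.2, -0.4, -3.7]
gripper_width: 11.9
```

```bash
python3 - <<'E'
from h import *
s=env.state();print(s['ee_pos'],s['force'],s['gripper_width'])
print(rel([*s['ee_pos'],-81],[496.8,185.5,352,-81]))
E
```

```text
[ 591.70050802 -190.11356778  351.63663054] [-0.17598162 -0.4012079  -3.68780837] 11.94335627509288
(np.float64(0.0), array([-3.85834852e+02, -3.63369458e-01, -3.49732177e+01]))
```

Emit:
carry_out([
  [[0,0,0],[-12,0,-1],1],
  [[0,0,0],[-36,0,-3],1],
  [[0,0,0],[-72,0,-6],1],
  [[0,0,0],[-108,0,-10],1],
  [[0,0,0],[-144,0,-13],1],
  [[0,0,0],[-180,0,-16],1],
  [[0,0,0],[-214,0,-19],1],
  [[0,0,0],[-244,0,-22],1],
  [[0,0,0],[-264,0,-24],1],
  [[0,0,0],[-274,0,-25],1],
])

```text
time_s: 4.98
ee_pos: [522.8, 79.3, 351.0]
ee_rot: [-90.2, 0.1, -80.9]
force: [0.2, -0.2, -2.3]
gripper_width: 12.0
```

Emit:
carry_out([
  [[0,0,0],[-15,0,-1],1],
  [[0,0,0],[-45,0,-4],1],
  [[0,0,0],[-75,0,-7],1],
  [[0,0,0],[-98,0,-9],1],
  [[0,0,0],[-111.8,0,-10],1],
  [[0,0,0],[-111.8,0,-10],1],
  [[0,0,0],[-111.8,0,-10],1],
  [[0,0,0],[-111.8,0,-10],1],
  [[0,0,0],[-111.8,0,-10],1],
])

```text
time_s: 5.73
ee_pos: [497.3, 184.4, 351.9]
ee_rot: [-90.0, -0.0, -81.1]
force: [0.5, 0.2, -2.6]
gripper_width: 11.8
```

```bash
python3 - <<'E'
from h import *
s=env.state();print(s['ee_pos'],s['ee_rot'],s['force'],s['qpos'])
a=grab('top')['frame'];b=grab('side')['frame']
a=cv2.resize(a[80:230,160:320],None,fx=2.5,fy=2.5,interpolation=2);b=cv2.resize(b[80:230,150:310],None,fx=2.5,fy=2.5,interpolation=2)
cv2.imwrite('pics/over.png',np.hstack([a,b]))
E
```

```text
[497.3446646  184.38948807 351.87148721] [-9.00368099e+01 -3.90877971e-02 -8.10841843e+01] [ 0.46332326  0.20945422 -2.61331449] [ 1.91085752e+01  1.66522807e+01  1.00153796e+02 -3.57910478e-02
  6.32370735e+01  1.00208901e+02]
```

View pics/over.png

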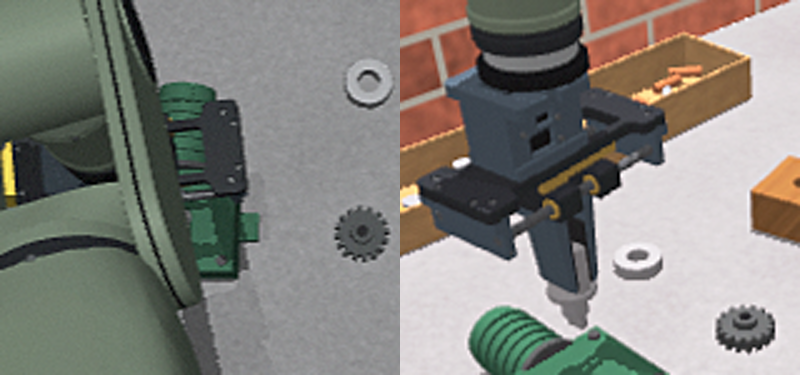

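The side view shows the shaft hanging straight below the fingers, with its tang at about (578,320) above the green unit. I'll measure the journal and the bore in the same camera so its bias cancels out.

```bash
cat > c.py <<'E'
from h import *
from scipy.optimize import least_squares
f=dict(np.load('side.npz'));w=world(f);x,y,z=np.moveaxis(w,-1,0);d=f['z_map']>0
near=d&(np.hypot(x-497,y-186)<45)
for a,b,r in((130,146,11),(150.5,155,20)):
    m=near&(z>a)&(z<b);p=w[m][:,:2]
    s=least_squares(lambda c:np.hypot(*(p-c).T)-r,[497,186],loss='soft_l1').x
    print('shaft',s,len(p),'z',a,b, p.min(0),p.max(0))
m=near&(z>100);print('lowest z',np.sort(z[m])[:8])
import os
g=f['frame']; 
E
cp side.npz side_over.npz; python3 c.py
python3 - <<'E'
from h import *
f=None
im=cv2.imread('pics/side0.png').astype(int)
f=dict(np.load('side.npz'));v,u=np.mgrid[:400,:640].astype(float)
p=ray(f,u,v,55.);c=[497.5,187.5]
q=im[...,1];r=np.hypot(p[...,0]-c[0],p[...,1]-c[1])
ref=np.median(q[(r>20)&(r<35)]);print('ref',ref)
m=(r<19)&(q<0.75*ref);P=p[m][:,:2];print('bore side',P.mean(0),(P.min(0)+P.max(0))/2,P.max(0)-P.min(0),m.sum())
# soft weights
wt=np.clip(ref-q,0,None)*(r<18);print((p[...,:2]*wt[...,None]).sum((0,1))/wt.sum())
# unit top face edges, exclude stub
g=(im[...,1]>im[...,2]+12)
for ax in(0,1):
    o=1-ax;lo=[];hi=[]
    for b in range(-40,41,8):
        s=p[g&(abs(p[...,o]-c[o]-b)<4)&(abs(p[...,ax]-c[ax])<75)][:,ax];lo.append(s.min());hi.append(s.max())
    print(ax,np.round(lo,0),np.round(hi,0))
E
```

```text
shaft [498.88208836 184.85872909] 57 z 130 146 [486.7553992  177.77743051] [502.90112607 196.52045902]
shaft [499.13635472 184.15010969] 59 z 150.5 155 [477.80113499 169.73574845] [512.45929918 205.3756026 ]
lowest z [115.89192791 116.18578464 116.51499038 117.20971927 117.6565143
 117.8997002  117.94822237 118.41687966]
ref 136.0
bore side [496.08097053 188.21148886] [497.04941592 188.15654761] [25.2978461  23.30014461] 69
[496.11676802 188.41218475]
0 [423. 423. 423. 423. 423. 423. 423. 423. 423. 423. 423.] [552. 552. 571. 572. 572. 572. 572. 572. 572. 572. 572.]
1 [132. 132. 132. 132. 133. 133. 133. 133. 133. 134. 133.] [262. 262. 262. 262. 262. 262. 262. 260. 257. 252. 249.]
```

Emit:
carry_out([
  [[0,0,0],[-1,8,0],1],
  [[0,0,0],[-2.2,20,-0.5],1],
  [[0,0,0],[-2.2,33,-0.5],1],
  [[0,0,0],[-2.2,44,-0.5],1],
  [[0,0,0],[-2.2,51,-0.5],1],
  [[0,0,0],[-2.2,52,-0.5],1],
  [[0,0,0],[-2.2,52,-0.5],1],
  [[0,0,0],[-2.2,52,-0.5],1],
])

```text
time_s: 6.5
ee_pos: [496.7, 187.4, 300.6]
ee_rot: [-89.9, 0.0, -81.0]
force: [-0.2, 0.3, -3.0]
gripper_width: 11.9
```

```bash
python3 - <<'E'
from h import *
from scipy.optimize import least_squares
for i in range(2):
    f=grab('side');s=env.state();T=s['ee_pos'];print(T,s['force'])
    w=world(f);x,y,z=np.moveaxis(w,-1,0);d=(f['z_map']>0)&(np.hypot(x-497,y-187)<35);o=T[2]-236.2
    for a,b,r in((14,32,11),(34.7,39.5,20)):
        m=d&(z>o+a)&(z<o+b);p=w[m][:,:2]
        c=least_squares(lambda c:np.hypot(*(p-c).T)-r,[497,187],loss='soft_l1').x;print('r',r,c,'bias',c-T[:2],len(p))
im=f['frame'];cv2.imwrite('pics/near.png',cv2.resize(im[150:290,170:310],None,fx=4,fy=4,interpolation=2))
E
```

```text
[496.67113632 187.44358323 300.81368921] [-0.27326412 -0.2918241  -2.89804968]
r 11 [498.22960986 187.91612921] bias [1.55847354 0.47254598] 47
r 20 [498.53864594 186.23089417] bias [ 1.86750962 -1.21268906] 63
[496.63247721 187.44820627 300.89954831] [ 0.63045132  0.91611477 -2.55900118]
r 11 [498.79251655 188.09574331] bias [2.16003934 0.64753704] 44
r 20 [499.06063371 186.93815344] bias [ 2.4281565  -0.51005283] 54
```

View pics/near.png

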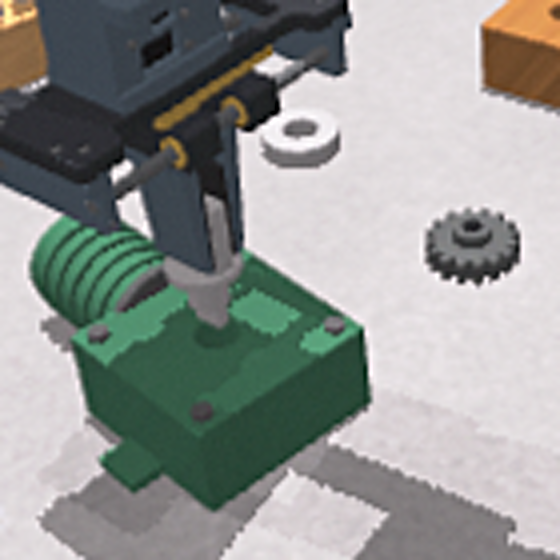

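```bash
python3 - <<'E'
from h import *
f=dict(np.load('side.npz'));T=env.state()['ee_pos'];print(T)
w=world(f);x,y,z=np.moveaxis(w,-1,0);fr=f['frame'].astype(int)
sat=fr.max(-1)-fr.min(-1)
pr=lambda P:cv2.projectPoints(np.float64(P),f['rvec'],f['tvec'],f['camera_matrix'],None)[0].reshape(-1,2)
o=T[2]-236.2;print('o',o)
bore=pr([[497,188,55],[496.1,188.3,55],[T[0],T[1],55]]);print('bore px (side est), under TCP',bore)
def cyl(r,z0,z1):
    a=np.linspace(0,2*np.pi,90);P=np.concatenate([np.c_[T[0]+r*np.cos(a),T[1]+r*np.sin(a),0*a+k] for k in(z0,z1)])
    m=np.zeros((400,640),np.uint8);cv2.fillConvexPoly(m,cv2.convexHull(np.float32(pr(P))).round().astype(int),1);return m
m=(f['z_map']>0)&(np.hypot(x-498,y-187)<30)&(z>o+1)&(z<o+41)&(sat<30)
print('row: obs L R | model L R')
mod=cyl(11,o+13,o+34)|cyl(20,o+34,o+40)|cyl(7.,o,o+12)
for r in range(205,236):
    a=np.where(m[r])[0];b=np.where(mod[r])[0]
    print(r,(a.min(),a.max(),(a.min()+a.max())/2) if len(a) else None,(b.min(),b.max(),(b.min()+b.max())/2) if len(b) else None)
E
```

```text
[496.63247721 187.44820627 300.89954831]
o 64.69954831234003
bore px (side est), under TCP [[223.7135151  232.6573685 ]
 [223.86115538 232.91902545]
 [224.02932662 232.6086214 ]]
row: obs L R | model L R
205 None None
206 None None
207 None None
208 None (np.int64(221), np.int64(224), np.float64(222.5))
209 None (np.int64(217), np.int64(228), np.float64(222.5))
210 None (np.int64(215), np.int64(229), np.float64(222.0))
211 None (np.int64(214), np.int64(230), np.float64(222.0))
212 None (np.int64(213), np.int64(231), np.float64(222.0))
213 (np.int64(229), np.int64(229), np.float64(229.0)) (np.int64(212), np.int64(231), np.float64(221.5))
214 (np.int64(211), np.int64(230), np.float64(220.5)) (np.int64(211), np.int64(231), np.float64(221.0))
215 (np.int64(211), np.int64(230), np.float64(220.5)) (np.int64(211), np.int64(231), np.float64(221.0))
216 (np.int64(211), np.int64(230), np.float64(220.5)) (np.int64(211), np.int64(231), np.float64(221.0))
217 (np.int64(211), np.int64(229), np.float64(220.0)) (np.int64(211), np.int64(231), np.float64(221.0))
218 (np.int64(211), np.int64(229), np.f
[... 727 characters left out ...]
float64(221.5)) (np.int64(217), np.int64(228), np.float64(222.5))
226 (np.int64(218), np.int64(226), np.float64(222.0)) (np.int64(217), np.int64(227), np.float64(222.0))
227 (np.int64(219), np.int64(226), np.float64(222.5)) (np.int64(218), np.int64(227), np.float64(222.5))
228 (np.int64(219), np.int64(226), np.float64(222.5)) (np.int64(219), np.int64(227), np.float64(223.0))
229 (np.int64(221), np.int64(226), np.float64(223.5)) (np.int64(220), np.int64(227), np.float64(223.5))
230 (np.int64(223), np.int64(225), np.float64(224.0)) (np.int64(220), np.int64(227), np.float64(223.5))
231 None (np.int64(220), np.int64(226), np.float64(223.0))
232 None None
233 None None
234 None None
235 None None
```

In the side image the projected model matches the shaft outline to under 1 px, and the bore lies under the TCP to about 0.3 px. I'll descend gently while watching the force.

Emit:
carry_out([
  [[0,0,0],[0,2,0],1],
  [[0,0,0],[0,4,0],1],
  [[0,0,0],[0,6,0],1],
  [[0,0,0],[0,8,0],1],
  [[0,0,0],[0,10,0],1],
  [[0,0,0],[0,12,0],1],
  [[0,0,0],[0,13,0],1],
  [[0,0,0],[0,13,0],1],
])

```text
time_s: 7.27
ee_pos: [496.2, 187.4, 286.8]
ee_rot: [-90.0, -0.0, -81.0]
force: [-0.3, -0.6, -2.3]
gripper_width: 11.7
```

Emit:
carry_out([
  [[0,0,0],[0,1.5,0],1],
  [[0,0,0],[0,3,0],1],
  [[0,0,0],[0,4.5,0],1],
  [[0,0,0],[0,6,0],1],
  [[0,0,0],[0,6,0],1],
])

```text
time_s: 7.68
ee_pos: [496.2, 187.4, 280.8]
ee_rot: [-90.0, -0.0, -81.0]
force: [0.2, -0.5, -3.2]
gripper_width: 11.9
```

Emit:
carry_out([
  [[0,0,0],[0,0.7,0],1],
  [[0,0,0],[0,1.4,0],1],
  [[0,0,0],[0,2.1,0],1],
  [[0,0,0],[0,2.8,0],1],
  [[0,0,0],[0,2.8,0],1],
])

```text
time_s: 8.1
ee_pos: [496.3, 187.4, 278.2]
ee_rot: [-90.0, -0.0, -81.0]
force: [0.7, -0.2, -2.3]
gripper_width: 12.1
```

Emit:
carry_out([
  [[0,0,0],[0,0.7,0],1],
  [[0,0,0],[0,1.4,0],1],
  [[0,0,0],[0,2,0],1],
  [[0,0,0],[0,2,0],1],
])

```text
time_s: 8.43
ee_pos: [496.3, 187.4, 276.2]
ee_rot: [-90.0, -0.0, -81.0]
force: [-0.3, -0.5, -2.5]
gripper_width: 11.7
```

Emit:
carry_out([
  [[0,0,0],[0,0.7,0],1],
  [[0,0,0],[0,1.4,0],1],
  [[0,0,0],[0,2.1,0],1],
  [[0,0,0],[0,2.7,0],1],
  [[0,0,0],[0,2.7,0],1],
])

```text
time_s: 8.85
ee_pos: [496.3, 187.4, 273.5]
ee_rot: [-90.0, -0.0, -81.0]
force: [-1.1, 0.2, -3.6]
gripper_width: 11.7
```

Emit:
carry_out([
  [[0,0,0],[0,0.5,0],1],
  [[0,0,0],[0,1,0],1],
  [[0,0,0],[0,1.5,0],1],
  [[0,0,0],[0,2,0],1],
  [[0,0,0],[0,2,0],1],
])

```text
time_s: 9.27
ee_pos: [496.3, 187.4, 271.6]
ee_rot: [-90.0, -0.0, -81.0]
force: [0.1, 0.8, -2.9]
gripper_width: 11.4
```

Emit:
carry_out([
  [[0,0,0],[0,0.4,0],1],
  [[0,0,0],[0,0.8,0],1],
  [[0,0,0],[0,1.2,0],1],
  [[0,0,0],[0,1.6,0],1],
  [[0,0,0],[0,1.6,0],1],
])

```text
time_s: 9.68
ee_pos: [496.3, 187.4, 270.0]
ee_rot: [-90.0, -0.0, -81.0]
force: [-0.2, -0.2, -3.3]
gripper_width: 11.8
```

Emit:
carry_out([
  [[0,0,0],[0,0.3,0],1],
  [[0,0,0],[0,0.6,0],1],
  [[0,0,0],[0,0.9,0],1],
  [[0,0,0],[0,0.9,0],1],
])

```text
time_s: 10.02
ee_pos: [496.3, 187.4, 269.1]
ee_rot: [-90.0, -0.0, -81.0]
force: [0.5, 0.5, -3.2]
gripper_width: 12.2
```

Emit:
carry_out([
  [[0,0,0],[0,0.3,0],1],
  [[0,0,0],[0,0.6,0],1],
  [[0,0,0],[0,0.9,0],1],
  [[0,0,0],[0,0.9,0],1],
])

```text
time_s: 10.35
ee_pos: [496.4, 187.4, 268.2]
ee_rot: [-90.0, -0.0, -81.0]
force: [-1.3, -1.3, -2.6]
gripper_width: 12.1
```

Emit:
carry_out([
  [[0,0,0],[0,0.3,0],1],
  [[0,0,0],[0,0.6,0],1],
  [[0,0,0],[0,0.6,0],1],
])

```text
time_s: 10.6
ee_pos: [496.4, 187.4, 267.6]
ee_rot: [-90.0, -0.0, -81.0]
force: [-0.3, -1.0, -2.4]
gripper_width: 11.9
```

Emit:
carry_out([
  [[0,0,0],[0,0.3,0],1],
  [[0,0,0],[0,0.6,0],1],
  [[0,0,0],[0,0.9,0],1],
  [[0,0,0],[0,0.9,0],1],
])

```text
time_s: 10.93
ee_pos: [496.3, 187.4, 266.7]
ee_rot: [-90.0, -0.0, -81.0]
force: [0.7, -1.4, -2.6]
gripper_width: 11.7
```

Emit:
carry_out([
  [[0,0,0],[0,0.3,0],1],
  [[0,0,0],[0,0.6,0],1],
  [[0,0,0],[0,0.9,0],1],
  [[0,0,0],[0,0.9,0],1],
])

```text
time_s: 11.27
ee_pos: [496.3, 187.4, 265.8]
ee_rot: [-90.0, -0.0, -81.0]
force: [-0.1, -1.7, -2.7]
gripper_width: 11.8
```

```bash
python3 - <<'E'
from h import *
f=grab('side');s=env.state();print(s['ee_pos'],s['force'],s['torque'])
cv2.imwrite('pics/in.png',cv2.resize(f['frame'][170:270,180:280],None,fx=6,fy=6,interpolation=2))
E
```

```text
[496.373169   187.37848806 265.85657063] [ 0.74004115 -0.89934488 -2.85942116] [-0.22289397 -0.05590046  0.02113282]
```

View pics/in.png

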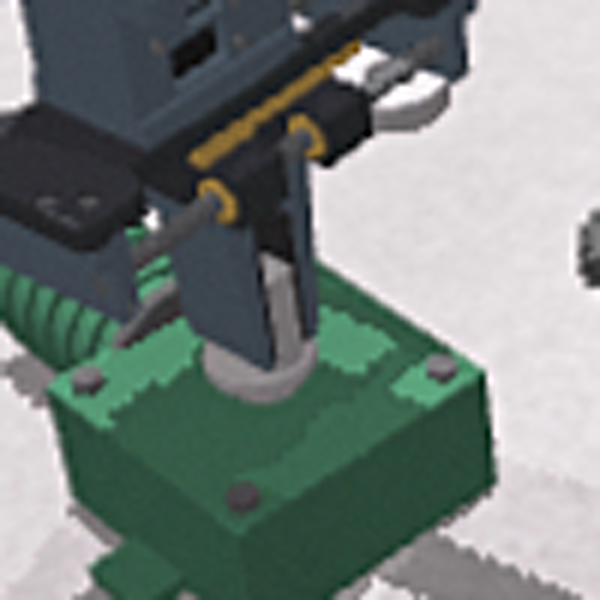

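The side view shows the flange about 8 mm above the top face with no added force. The tang happens to be lined up and is already about 3 mm into the slot. To follow the order asked, I'll back it out, turn it off line, rest it lightly on the coupling, then turn it in.

Emit:
carry_out([
  [[0,0,0],[0,-1.5,0],1],
  [[0,0,0],[0,-3.5,0],1],
  [[0,0,0],[0,-5.5,0],1],
  [[0,0,0],[0,-6,0],1],
  [[0,0.08,0],[0,-6,0],1],
  [[0,0.17,0],[0,-6,0],1],
  [[0,0.26,0],[0,-6,0],1],
  [[0,0.35,0],[0,-6,0],1],
  [[0,0.42,0],[0,-6,0],1],
  [[0,0.42,0],[0,-6,0],1],
])

```text
time_s: 12.15
ee_pos: [496.3, 187.5, 272.0]
ee_rot: [-90.0, 0.0, -105.2]
force: [0.3, 0.2, -3.1]
gripper_width: 12.0
```

Emit:
carry_out([
  [[0,0,0],[0,0.4,0],1],
  [[0,0,0],[0,0.8,0],1],
  [[0,0,0],[0,1.2,0],1],
  [[0,0,0],[0,1.6,0],1],
  [[0,0,0],[0,1.6,0],1],
])

```text
time_s: 12.57
ee_pos: [496.3, 187.4, 270.2]
ee_rot: [-90.0, -0.0, -105.1]
force: [0.8, 0.4, -3.3]
gripper_width: 11.9
```

Emit:
carry_out([
  [[0,0,0],[0,0.3,0],1],
  [[0,0,0],[0,0.6,0],1],
  [[0,0,0],[0,0.6,0],1],
])

```text
time_s: 12.82
ee_pos: [496.3, 187.4, 269.6]
ee_rot: [-90.0, -0.0, -105.1]
force: [-0.0, -0.6, -2.2]
gripper_width: 12.2
```

Emit:
carry_out([
  [[0,0,0],[0,0.2,0],1],
  [[0,0,0],[0,0.4,0],1],
  [[0,0,0],[0,0.4,0],1],
])

```text
time_s: 13.07
ee_pos: [496.3, 187.4, 269.2]
ee_rot: [-90.0, -0.0, -105.1]
force: [1.0, -0.1, -2.4]
gripper_width: 12.1
```

Emit:
carry_out([
  [[0,0,0],[0,0.2,0],1],
  [[0,0,0],[0,0.4,0],1],
  [[0,0,0],[0,0.4,0],1],
])

```text
time_s: 13.32
ee_pos: [496.4, 187.4, 269.1]
ee_rot: [-90.0, 0.0, -105.1]
force: [0.2, 0.3, -1.7]
gripper_width: 11.6
```

Emit:
carry_out([
  [[0,0,0],[0,0.2,0],1],
  [[0,0,0],[0,0.3,0],1],
  [[0,0,0],[0,0.3,0],1],
])

```text
time_s: 13.57
ee_pos: [496.4, 187.4, 268.9]
ee_rot: [-90.0, 0.0, -105.1]
force: [-1.0, -0.3, 0.6]
gripper_width: 11.8
```

Emit:
carry_out([
  [[0,0,0],[0,0.2,0],1],
  [[0,0,0],[0,0.3,0],1],
  [[0,0,0],[0,0.3,0],1],
])

```text
time_s: 13.82
ee_pos: [496.4, 187.4, 268.7]
ee_rot: [-90.0, 0.0, -105.1]
force: [-1.3, -0.2, 5.6]
gripper_width: 11.7
```

The shaft now rests on the coupling at TCP z 268.7, pressing with about 8 N. Turning it under this light pressure.

Emit:
carry_out([
  [[0,-0.04,0],[0,0,0],1],
  [[0,-0.08,0],[0,0,0],1],
  [[0,-0.12,0],[0,0,0],1],
  [[0,-0.16,0],[0,0,0],1],
  [[0,-0.2,0],[0,0,0],1],
  [[0,-0.24,0],[0,0,0],1],
])

```text
time_s: 14.32
ee_pos: [496.8, 187.4, 268.6]
ee_rot: [-89.9, 0.0, -91.2]
force: [0.6, -0.6, 1.2]
gripper_width: 11.8
```

Emit:
carry_out([
  [[0,-0.04,0],[0,0,0],1],
  [[0,-0.08,0],[0,0,0],1],
  [[0,-0.12,0],[0,0,0],1],
  [[0,-0.12,0],[0,0,0],1],
])

```text
time_s: 14.65
ee_pos: [496.5, 187.3, 267.9]
ee_rot: [-90.0, -0.0, -84.4]
force: [0.7, -1.0, -2.6]
gripper_width: 12.7
```

Dropped in: the force went back to the shaft's weight alone and z is lower. I'll turn slightly further to the slot's middle and slide it down.

Emit:
carry_out([
  [[0,-0.04,0],[0,0,0],1],
  [[0,-0.07,0],[0,0.5,0],1],
  [[0,-0.07,0],[0,1.5,0],1],
  [[0,-0.07,0],[0,2.5,0],1],
  [[0,-0.07,0],[0,3,0],1],
  [[0,-0.07,0],[0,3,0],1],
])

```text
time_s: 15.15
ee_pos: [496.2, 187.4, 264.9]
ee_rot: [-90.0, -0.0, -80.5]
force: [-1.4, -0.9, -2.7]
gripper_width: 11.9
```

Emit:
carry_out([
  [[0,0,0],[0,0.8,0],1],
  [[0,0,0],[0,1.6,0],1],
  [[0,0,0],[0,2.4,0],1],
  [[0,0,0],[0,3.2,0],1],
  [[0,0,0],[0,4,0],1],
  [[0,0,0],[0,4,0],1],
])

```text
time_s: 15.65
ee_pos: [496.4, 187.4, 261.1]
ee_rot: [-90.0, -0.0, -80.4]
force: [-0.3, -1.3, -3.0]
gripper_width: 12.0
```

Emit:
carry_out([
  [[0,0,0],[0,0.7,0],1],
  [[0,0,0],[0,1.4,0],1],
  [[0,0,0],[0,2.1,0],1],
  [[0,0,0],[0,2.8,0],1],
  [[0,0,0],[0,2.8,0],1],
])

```text
time_s: 16.07
ee_pos: [496.4, 187.4, 258.4]
ee_rot: [-90.0, -0.0, -80.4]
force: [0.9, -1.7, -3.0]
gripper_width: 11.8
```

Emit:
carry_out([
  [[0,0,0],[0,0.4,0],1],
  [[0,0,0],[0,0.8,0],1],
  [[0,0,0],[0,1.2,0],1],
  [[0,0,0],[0,1.2,0],1],
])

```text
time_s: 16.4
ee_pos: [496.3, 187.4, 257.2]
ee_rot: [-90.0, -0.0, -80.4]
force: [0.8, -1.4, -2.2]
gripper_width: 12.6
```

Emit:
carry_out([
  [[0,0,0],[0,0.2,0],1],
  [[0,0,0],[0,0.4,0],1],
  [[0,0,0],[0,0.5,0],1],
  [[0,0,0],[0,0.5,0],1],
])

```text
time_s: 16.73
ee_pos: [496.3, 187.4, 257.2]
ee_rot: [-90.0, -0.0, -80.4]
force: [-0.6, -1.8, 2.7]
gripper_width: 12.1
```

Emit:
carry_out([
  [[0,0,0],[0,0.2,0],1],
  [[0,0,0],[0,0.4,0],1],
  [[0,0,0],[0,0.5,0],1],
  [[0,0,0],[0,0.5,0],1],
])

```text
time_s: 17.07
ee_pos: [496.3, 187.4, 257.1]
ee_rot: [-90.0, -0.0, -80.4]
force: [-1.8, -2.3, 6.9]
gripper_width: 12.1
```

Emit:
carry_out([
  [[0,0,0],[0,-0.4,0],1],
  [[0,0,0],[0,-0.4,0],1],
  [[0,0,0],[0,-0.4,0],0.8],
  [[0,0,0],[0,-0.4,0],0.6],
  [[0,0,0],[0,-0.4,0],0.5],
  [[0,0,0],[0,-0.4,0],0.5],
  [[0,0,0],[0,-0.4,0],0.5],
  [[0,0,0],[0,-0.4,0],0.5],
  [[0,0,0],[0,-0.4,0],0.5],
])

```text
time_s: 17.82
ee_pos: [496.4, 187.5, 256.6]
ee_rot: [-90.0, 0.0, -80.4]
force: [1.0, 0.6, -0.1]
gripper_width: 45.5
```

Released. Next I'll rise and move aside for a last check.

Emit:
carry_out([
  [[0,0,0],[0,-5,0],0.5],
  [[0,0,0],[0,-20,0],0.5],
  [[0,0,0],[0,-45,0],0.5],
  [[0,0,0],[0,-75,0],0.5],
  [[0,0,0],[0,-100,0],0.5],
  [[0,0,0],[0,-120,0],0.5],
  [[0,0,0],[0,-125,0],0.5],
  [[0,0,0],[0,-125,0],0.5],
])

```text
time_s: 18.48
ee_pos: [496.5, 187.5, 383.4]
ee_rot: [-89.8, 0.0, -80.4]
force: [-0.3, -0.0, -0.9]
gripper_width: 45.7
```

Emit:
carry_out([
  [[0,0,0],[15,0,0],0.5],
  [[0,0,0],[45,0,0],0.5],
  [[0,0,0],[80,0,0],0.5],
  [[0,0,0],[115,0,0],0.5],
  [[0,0,0],[150,0,0],0.5],
  [[0,0,0],[180,0,0],0.5],
  [[0,0,0],[195,0,0],0.5],
  [[0,0,0],[200,0,0],0.5],
  [[0,0,0],[200,0,0],0.5],
  [[0,0,0],[200,0,0],0.5],
])

```text
time_s: 19.32
ee_pos: [529.3, -9.3, 380.6]
ee_rot: [-90.1, 0.1, -80.5]
force: [0.2, -0.3, 1.0]
gripper_width: 45.6
```

```bash
python3 - <<'E'
from h import *
f=grab('side');w=world(f);x,y,z=np.moveaxis(w,-1,0);m=(f['z_map']>0)&(np.hypot(x-498,y-188)<30)&(z>58)&(z<140)
print('head top',np.sort(z[m])[-12:].round(1),env.state()['time_s'])
a=grab('top')['frame'][60:240,130:310];b=f['frame'][150:290,170:310]
cv2.imwrite('pics/end.png',np.hstack([cv2.resize(a,(400,400)),cv2.resize(b,(400,400),interpolation=2)]))
E
```

```text
head top [102.5 102.6 102.6 102.6 103.  103.  103.2 103.4 103.6 103.6 103.6 103.8] 19.3667
```

View pics/end.png

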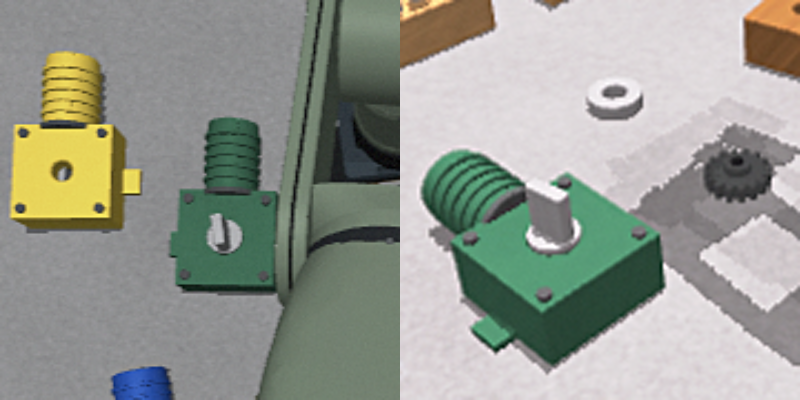

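The views show the shaft upright in the green unit at (550,230), flange flush on the top face. The head top measures about 102–103 mm (102 expected), and the gear and bearing are where they were. Handing in.

```bash
python3 -c "
from h import *
print(env.job_done())"
```

```text
the job is handed in; nothing more can be done
None
```

The shaft is in the green unit's bore, pushed fully home with its flange on the top face. The gripper has let go and stands clear. I handed the job in at 19.4 s.

- **Order of work:** on the first descent the tang happened to be lined up and went about 3 mm into the slot. I backed it out and turned it about 24° off line. I then rested it on the coupling with about 8 N and turned it back until it dropped in. It went home with about 10 N at most at the readings between moves.
- **Last checks:** the final seat was 12 mm below the height at which it had rested on the coupling, as expected. The head top measures about 102–103 mm in the side camera, against 102 mm expected. The last pictures show the flange flush and the gear and bearing in place. The spanner was outside those last crops; the arm never worked near it.
- **Disagreement:** the two cameras differed by about 4 mm in y. I resolved this by comparing the shaft and the bore in the side camera alone.

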